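# Pack the three-jar honey carrier

### The arm

A 6-joint arm with a two-finger parallel gripper is mounted at the origin on a cart in front of the work surface, level with it; the furniture and walls round the work are solid. World frame = base frame: x ahead of the robot, y to its left, z up, the work surface at z = 0. Lengths are in mm, angles in rad, forces in N, time in s.
With the tool pointing down it reaches from about 400 to 925 mm from the base axis. Payload 12.5 kg.
Tool frame: the origin (TCP) lies at the very end of the fingers, on their centre line; the grasp point (between the pads) lies 19 mm behind it; z points along the fingers, y is the line along which they close (so a half turn about z gives the same grasp; the last joint's range is limited). The gripper opens to 95 mm and grips with 3 to 60 N. Pads are 20 mm wide; open, the fingers measure 119 mm over their backs; the gripper's body (75 mm by 180 mm) begins 59 mm behind the grasp point.
Start: joints at [-1.253, 0.491, 1.559, -0, 1.092, -0.106], TCP at [257.041, -569.716, 214.661] pointing down, gripper open.
Joint ranges: [-3.1, 3.1], [-0.84, 2.19], [0.05, 2.79], [-1.13, 4.28], [0.06, 2.93], [-2.69, 2.69]. Speed limits (rad/s): [2.22, 2.22, 2.79, 3.14, 3.14, 3.14].

### API

Orientations are given as [roll, pitch, yaw] about the fixed x, y, z axes, in that order (R = Rz(yaw) Ry(pitch) Rx(roll)).
In Python, from cell import state, read_camera, camera_info, job_done gives the robot as it stands.
- The arm moves only by the shell command python3 -m handwheel 'ROWS'. ROWS is a JSON list of rows, 1 to 5 of them, each of 5 numbers: dx, dy, dz in mm, then a turn about the tool's z in rad, then the opening from 0.0 (shut) to 1.0 (fully open); each row is the pose to reach, as a shift and turn from the pose commanded when the command began, along the tool's axes at that moment; what a row does not reach only later rows make up. A row lasts 1/12 s, in which the tool goes at most 41.7 mm and 0.125 rad, less where a joint would pass 70% of its speed; a pose out of reach is approached as far as the arm can. The fingers move at their own pace and stop on an object; the grip force is fixed at half the most. Time passes only in rows, so rows that do not move let the fingers close. It prints the time, the measured TCP pose, the force, the opening and the grip force at its end.
- state(): the state, without advancing time (a new reading comes with each control period).
- read_camera(name): name is "scene" or "side" or "wrist"; returns (picture, depth): 384x512x3 uint8, red, green, blue; 384x512 float32, mm along the optical axis (not along the pixel's ray), 0 where there is no reading.
- camera_info(name): a dict with "vertical_fov" (degrees; the focal length in pixels is half the picture's height over the tangent of half this angle, whatever the lens; pixels are square), "cx", "cy" (the principal point, pixels), "origin" and "attitude" of the camera in the world. Camera axes: x right, y down, z forward; pixel columns grow to the right and rows downward; lengths in mm; the calibration is good to about 2 mm. A picture is of the moment at which its call begins: read the wrist's pose just before it. camera_info takes no time and is no camera call; for the wrist camera it gives the pose at the moment of the call.
- job_done(): hands the job in; it is judged then, once.
The state is a dict: "t": time; "joints": joint angles; "qvel": joint speeds; "tau": joint torques, N m; "eef_pos": TCP position; "tcp_rot": TCP orientation; "ft_force": force on the tool from outside, world axes, zero at the start; "moment": the same for the moment, N m; "opening": opening from 0.0 (shut) to 1.0 (fully open); "grip_force": force on a finger pad.
Only numpy, scipy, OpenCV 4.12 (cv2) and the standard library are available. Lean on these libraries where they do the work, as an engineer would, in place of code of your own. Each camera call takes 0.05 s, during which the arm holds its last target. There are 200 camera calls.

### The job

Pack the three honey jars from the counter rack into the carrier: each jar upright in the pocket made for it, tall slim jar in the lowest block, middle jar in the middle block and short wide jar in the highest, so that all the caps come level. Then put the deep wooden cover over them and seat it fully home on the carrier's base. Do not drop anything or tip a jar over, and leave the price card and the sugar shaker behind the work where they stand.

Things in the scene. Friction and masses are not known exactly. Their poses are not given: they have to be found in the camera images.
- slim_jar: Tall slim honey jar, amber glass, brass-coloured cap: 42 mm across, 98 mm high; cap the top 16 mm, 38 mm across; full width from 31 mm below the top. Under 0.2 kg. Origin: centre of underside; z upright. Stands on a low slatted rack (fixed, 250 x 80 mm, slats 20 mm, edges up to 26 mm high) in a row with the other jars, 77 mm apart, in any order.
- middle_jar: Middle-sized honey jar, amber glass, brass-coloured cap: 48 mm across, 78 mm high; cap the top 16 mm, 43 mm across; full width from 31 mm below the top. Under 0.2 kg. Origin: centre of underside; z upright. Stands on a low slatted rack (fixed, 250 x 80 mm, slats 20 mm, edges up to 26 mm high) in a row with the other jars, 77 mm apart, in any order.
- squat_jar: Short wide honey jar, amber glass, brass-coloured cap: 54 mm across, 58 mm high; cap the top 16 mm, 48 mm across; full width from 31 mm below the top. Under 0.2 kg. Origin: centre of underside; z upright. Stands on a low slatted rack (fixed, 250 x 80 mm, slats 20 mm, edges up to 26 mm high) in a row with the other jars, 77 mm apart, in any order.
- slim_pocket: Pocket block of the tall slim jar, in the carrier: fixed plywood, 80 x 79 mm, 18 mm high; round pocket 54 mm wide, 12 mm deep in its top, floor 6 mm above the origin. Origin: centre of underside, 12 mm above the counter; z up. The three blocks stand in a row along the carrier's x, 81 mm apart, in any order. All caps level at 116 mm above the counter when right.
- middle_pocket: Pocket block of the middle-sized jar, in the carrier: fixed plywood, 80 x 79 mm, 38 mm high; round pocket 60 mm wide, 12 mm deep in its top, floor 26 mm above the origin. Origin: centre of underside, 12 mm above the counter; z up. The three blocks stand in a row along the carrier's x, 81 mm apart, in any order. All caps level at 116 mm above the counter when right.
- squat_pocket: Pocket block of the short wide jar, in the carrier: fixed plywood, 80 x 79 mm, 58 mm high; round pocket 66 mm wide, 12 mm deep in its top, floor 46 mm above the origin. Origin: centre of underside, 12 mm above the counter; z up. The three blocks stand in a row along the carrier's x, 81 mm apart, in any order. All caps level at 116 mm above the counter when right.
- carrier: Fixed base of the carrier: board 292 x 130 x 12 mm, its rim a flange round a shallow tray (252 x 90 mm outside, top edge 38 mm above the counter) holding the pocket blocks. Origin: centre of underside, on the counter; x along its length, y across, z up. Carrier, cover and rack each stand left, middle or right, lengthwise within 0.2 rad of straight ahead.
- cover: Loose wooden cover, open below, standing on the counter: 276 x 114 mm outside, 266 x 104 mm inside, 112 mm high, 105 mm inside, 0.3 to 0.6 kg. Bar handle on top, 16 mm thick, 132 mm long, along x, centre line 144 mm above the origin, 24 mm free below it. Origin: centre of lower edge; z up. Home: lower edge on the carrier's flange (12 mm), lengthwise, either way round; a jar too high blocks it.
- card: Price card standing in a small wooden block behind the work, left of the shaker: 28 x 100 mm, 70 mm high, loose; a bystander. Origin: centre of its underside.
- shaker: Sugar shaker with grey cap beside the till (not the one far left by the cake), 44 mm across, 90 mm high, loose; a bystander. Origin: centre of its underside.
Things that resemble listed ones, but are neither listed nor needed, are in the scene too. Leave any purple look-alike of the squat_jar alone.

How it is judged:
By the outcome, as a careful person would: the job done as asked, in the order asked, and still so for the second after the job is handed in, with the robot touching nothing.
It also fails if it takes over 128 s, if anything falls off the work surface, if the arm or the gripper's body presses on something with over 40 N, if the wrist force passes 120 N, or if a joint passes its speed limit or range.

## Working session

There is one attempt and no reset: what is moved stays moved. The work goes in short steps, Python scripts to look and compute and a shell command to move; the robot and the scene stay as the last step left them, time stands still between calls to the robot, and variables do not carry over. Pictures are saved under pics/ and viewed, at most 14 in all, crops included, and the job is handed in when it is done.

```bash
mkdir -p pics; ls
cat > h.py <<'E'
import numpy as np, cv2
from cell import state, read_camera, camera_info, job_done
from scipy.spatial.transform import Rotation as Ro
def cap(n):
    i=camera_info(n); p,d=read_camera(n); np.savez(f'pics/{n}.npz',p=p,d=d,**{k:np.array(v) for k,v in i.items()})
    return p,d,i
def load(n):
    z=np.load(f'pics/{n}.npz'); return z['p'],z['d'],{k:z[k] for k in z.files if k not in'pd'}
def rot(a):
    a=np.array(a,float)
    return a if a.shape==(3,3) else Ro.from_euler('xyz',a).as_matrix()
def cloud(d,i):
    f=d.shape[0]/2/np.tan(np.radians(float(i['vertical_fov']))/2)
    v,u=np.mgrid[:d.shape[0],:d.shape[1]]
    c=np.stack([(u-float(i['cx']))/f*d,(v-float(i['cy']))/f*d,d],-1)
    return c@rot(i['attitude']).T+np.array(i['origin'])
E
python3 - <<'E'
from h import *
for n in('scene','side','wrist'):
    p,d,i=cap(n); print(n,i); cv2.imwrite(f'pics/{n}0.png',p[:,:,::-1])
print(state())
E
```

```text
pics
scene {'vertical_fov': 51.43561950720573, 'cx': 254.23558254828873, 'cy': 188.94820779885737, 'origin': array([-23.06608236, 711.62521139, 723.462699  ]), 'attitude': array([-2.19093433,  0.01998716, -2.44496134])}
side {'vertical_fov': 52.70615199823528, 'cx': 251.9454765647843, 'cy': 191.1198962522948, 'origin': array([186.47276521, 773.19522856, 820.37036356]), 'attitude': array([-2.30334116e+00, -3.74926741e-04, -2.65741391e+00])}
wrist {'vertical_fov': 58.718384934131045, 'cx': 250.54833702477896, 'cy': 188.11275570090507, 'origin': array([ 331.29673957, -536.63807129,  383.52573559]), 'attitude': array([ 2.85098285e+00, -2.23486519e-04, -1.14612014e+00])}
{'t': 0.15, 'joints': array([-1.25259464e+00,  4.91400110e-01,  1.55931724e+00, -7.53781693e-06,
        1.09168985e+00, -1.05611132e-01]), 'qvel': array([ 7.94447369e-05, -1.55707814e-03, -6.32308772e-05,  6.91258431e-04,
       -1.63404523e-03, -1.02948569e-03]), 'tau': array([ 1.02917722e-03, -6.12895775e+01, -2.58277684e+01,  6.92337868e-02,
        4.72868420e-02, -5.96109112e-05]), 'eef_pos': array([ 256.98086094, -569.52849261,  214.20634243]), 'tcp_rot': array([-3.14078194e+00, -7.92163454e-05,  4.23816262e-01]), 'ft_force': array([0.40179795, 0.55698496, 1.30456297]), 'moment': array([0.01938154, 0.03453182, 0.01719204]), 'grip_force': 0.0, 'opening': 1.0030635961005159}
```

View pics/scene0.png

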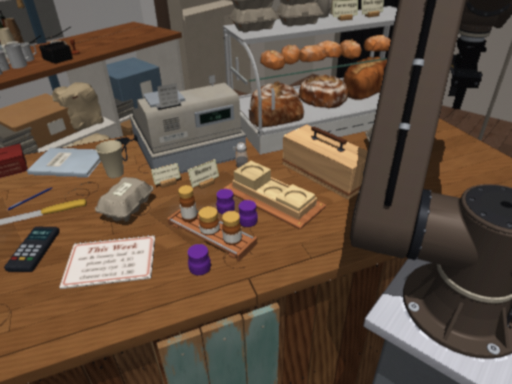

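View pics/side0.png

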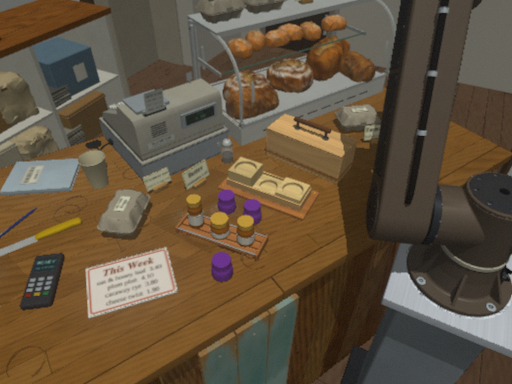

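The rack (amber jars: slim ~(187,200), middle (208,220), squat (232,225) in scene) is on the left with three purple look-alikes around it. The carrier is in the middle (~(275,190)) and the cover on the right (~(322,155)). Next, an orthophoto from depth.

Run:
```python
from h import *
S=2 # px per mm/.. 1px=1mm
x0,x1,y0,y1=350,850,-300,300
W,H=y1-y0,x1-x0
hm=np.full((H,W),-99.);im=np.zeros((H,W,3),np.uint8)
for n in('scene','side'):
    p,d,i=load(n);P=cloud(d,i)
    ok=(d>0)&(P[...,0]>x0)&(P[...,0]<x1)&(P[...,1]>y0)&(P[...,1]<y1)&(P[...,2]<220)
    Q=P[ok];c=p[ok]
    o=np.argsort(Q[:,2]);Q=Q[o];c=c[o]
    r=(x1-Q[:,0]).astype(int);k=(y1-Q[:,1]).astype(int)
    for a in(0,1,-1):
     for b in(0,1,-1):
      rr=np.clip(r+a,0,H-1);kk=np.clip(k+b,0,W-1)
      m=Q[:,2]>hm[rr,kk]
      hm[rr[m],kk[m]]=Q[m,2];im[rr[m],kk[m]]=c[m]
np.savez('pics/ortho.npz',hm=hm,im=im)
im=im[:,:,::-1].copy()
for y in range(y0,y1,50): cv2.line(im,(y1-y,0),(y1-y,5),(255,255,255));cv2.putText(im,str(y),(y1-y,12),0,.3,(255,255,255))
for x in range(x0,x1,50): cv2.putText(im,str(x),(0,x1-x),0,.3,(255,255,255))
cv2.imwrite('pics/ortho.png',im)
```

```text
(no output)
```

View pics/ortho.png

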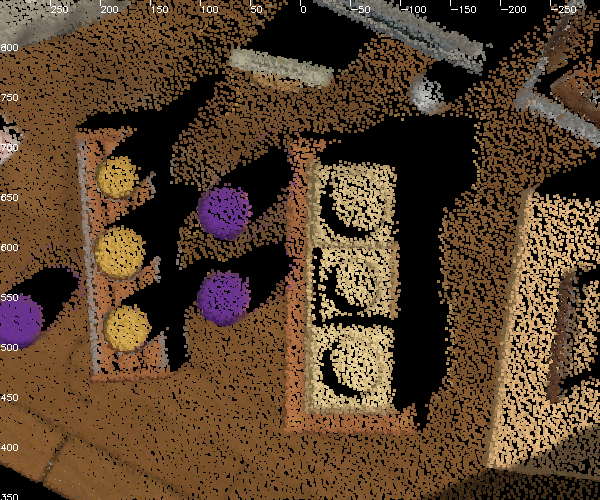

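The orthophoto shows the caps at about (670,184), (595,181) and (518,174), the pockets at about (640,-50), (565,-50) and (485,-50), and the cover handle near y≈-260. Now numbers from each view separately.

Run:
```python
from h import *
for n in('scene','side'):
    p,d,i=load(n);P=cloud(d,i).reshape(-1,3);ok=(d.ravel()>0);P=P[ok]
    print(n)
    for nm,(x,y) in dict(far=(668,184),mid=(593,181),near=(518,174),pur1=(632,78),pur2=(548,78),pur3=(525,287)).items():
        m=(np.hypot(P[:,0]-x,P[:,1]-y)<35)&(P[:,2]>40);Q=P[m];t=np.percentile(Q[:,2],95);Q=Q[Q[:,2]>t-4]
        (c,r)=cv2.minEnclosingCircle(Q[:,:2].astype(np.float32)); print(nm,'top',t.round(1),'c',np.round(c,1),'r',round(r,1),'mean',Q[:,:2].mean(0).round(1))
    for nm,(x,y) in dict(bf=(638,-52),bm=(563,-55),bn=(478,-60)).items():
        m=(abs(P[:,0]-x)<32)&(abs(P[:,1]-y)<36)&(P[:,2]>15);h,e=np.histogram(P[m][:,2],bins=np.arange(10,90,2));print(nm,[(int(a),int(b)) for a,b in zip(e,h) if b>15])
    m=(P[:,0]>350)&(P[:,0]<720)&(P[:,1]<-170)&(P[:,1]>-400)&(P[:,2]>60)
    Q=P[m];h,e=np.histogram(Q[:,2],bins=np.arange(60,200,4));print('cover',[(int(a),int(b)) for a,b in zip(e,h) if b>5])
    T=Q[abs(Q[:,2]-112)<5];print('top rect',cv2.minAreaRect(T[:,:2].astype(np.float32)))
    B=Q[Q[:,2]>130];print('bar',cv2.minAreaRect(B[:,:2].astype(np.float32)),B[:,2].max())
    m=(P[:,0]>400)&(P[:,0]<730)&(P[:,1]<30)&(P[:,1]>-140)&(P[:,2]>5)&(P[:,2]<90)
    print('carrier',cv2.minAreaRect(P[m][:,:2].astype(np.float32)))
    m=(P[:,0]>440)&(P[:,0]<730)&(P[:,1]<235)&(P[:,1]>120)&(P[:,2]>8)&(P[:,2]<35);print('rack',cv2.minAreaRect(P[m][:,:2].astype(np.float32)))
    m=(abs(P[:,0]-500)<250)&(abs(P[:,1])<300)&(abs(P[:,2])<5);print('table',np.median(P[m][:,2]))
```

```text
scene
far top 119.3 c [672.7 179.5] r 20.4 mean [671.7 181.9]
mid top 80.0 c [597.2 178.4] r 25.2 mean [596.4 179.3]
near top 99.6 c [520.5 172.1] r 21.9 mean [520.3 172.3]
pur1 top 60.5 c [640.5  74.7] r 25.8 mean [638.4  73.1]
pur2 top 60.8 c [553.3  74.4] r 24.5 mean [552.8  75.1]
pur3 top 60.3 c [531.2 282.2] r 25.5 mean [529.  281.8]
bf [(56, 48), (58, 66), (60, 28), (68, 30), (70, 38)]
bm [(16, 33), (18, 51), (20, 22), (28, 33), (30, 64), (32, 17)]
bn [(36, 53), (38, 81), (40, 25), (46, 18), (48, 47), (50, 51)]
cover [(60, 88), (64, 106), (68, 105), (72, 93), (76, 115), (80, 109), (84, 140), (88, 128), (92, 146), (96, 142), (100, 112), (104, 109), (108, 632), (112, 866), (116, 33), (120, 32), (124, 27), (128, 34), (132, 31), (136, 40), (140, 62), (144, 74), (148, 96), (152, 52), (156, 17), (160, 7)]
top rect ((546.178955078125, -273.2134094238281), (146.4965362548828, 357.96832275390625), 73.8057861328125)
bar ((597.2950439453125, -295.43243408203125), (81.49940490722656, 304.8714599609375), 61.56299591064453) 164.92932750065256
carrier ((567.9671630859375, -51.610145568847656)
[... 785 characters left out ...]
80, 115), (84, 133), (88, 129), (92, 134), (96, 132), (100, 100), (104, 106), (108, 773), (112, 756), (116, 28), (120, 25), (124, 20), (128, 34), (132, 30), (136, 32), (140, 50), (144, 63), (148, 103), (152, 43), (156, 16)]
top rect ((548.9911499023438, -270.8352355957031), (145.20339965820312, 354.80621337890625), 74.67781829833984)
bar ((599.7815551757812, -294.87847900390625), (81.63201904296875, 302.887451171875), 60.55154037475586) 161.99463338492183
carrier ((573.18994140625, -45.19188690185547), (313.63360595703125, 135.1649169921875), 2.2049102783203125)
rack ((597.4680786132812, 179.0579376220703), (250.1378173828125, 78.69880676269531), 3.948320150375366)
table -0.15312877942182013
```

```bash
cat >> h.py <<'E'
def go(x,y,z,yaw=None):
    s=state();R=rot(s['tcp_rot']);d=R.T@(np.array([x,y,z])-s['eef_pos'])
    w=s['tcp_rot'][2];t=0 if yaw is None else -(yaw-w)
    print('at',s['eef_pos'].round(1),'rpy',s['tcp_rot'].round(3),'-> d',d.round(1),'turn',round(t,3),'rows',round(np.linalg.norm(d)/40,1),'F',s['ft_force'].round(1),'open',round(s['opening'],3),'t',round(s['t'],1))
def wcap(k):
    s=state()
    p,d,i=cap('wrist');import os;os.rename('pics/wrist.npz',f'pics/{k}.npz');cv2.imwrite(f'pics/{k}.png',p[:,:,::-1])
E
H="python3 -m handwheel"
python3 -m handwheel '[[29,-28,0,0,1],[58,-55,0,0,1],[87,-83,0,0,1],[116,-111,0,0,1],[145,-138,0,0,1]]'
python3 -m handwheel '[[29,-28,0,0,1],[58,-55,0,0,1],[87,-83,0,0,1],[116,-111,0,0,1],[145,-138,0,0,1]]'
python3 -c "from h import *;wcap('w1')"
python3 -m handwheel '[[29,-28,-10,0.1,1],[58,-55,-20,0.2,1],[87,-83,-30,0.3,1],[116,-111,-40,0.354,1],[116,-111,-40,0.354,1]]'
python3 -m handwheel '[[0,0,0,0,1]]'
python3 -c "from h import *;wcap('w2');go(540,175,254,0.069)"
```

```text
t: 0.57
eef_pos: [332.6, -382.4, 214.5]
tcp_rot: [-3.141, 0.0, 0.423]
ft_force: [0.9, -0.5, 0.2]
opening: 0.994
grip_force: 0.0
t: 0.98
eef_pos: [408.0, -196.9, 214.7]
tcp_rot: [3.142, 0.0, 0.424]
ft_force: [0.8, -0.5, 0.2]
opening: 1.0
grip_force: 0.0
t: 1.45
eef_pos: [469.7, -45.6, 256.1]
tcp_rot: [-3.141, -0.003, 0.069]
ft_force: [-0.5, -0.2, -0.5]
opening: 1.001
grip_force: 0.0
t: 1.53
eef_pos: [468.5, -48.2, 255.0]
tcp_rot: [3.141, -0.001, 0.074]
ft_force: [0.4, 0.7, -0.5]
opening: 1.0
grip_force: 0.0
at [467.9 -49.5 254.5] rpy [3.141 0.    0.073] -> d [  88.3 -218.6    0.4] turn 0.004 rows 5.9 F [-0.4  0.4  0. ] open 0.996 t 1.6
```

```bash
python3 -m handwheel '[[15,-36,0,0,1],[29,-73,0,0,1],[44,-109,0,0,1],[59,-146,0,0,1],[73,-182,0,0,1]]'
python3 -m handwheel '[[15,-36,0,0,1],[15,-36,0,0,1],[15,-36,0,0,1]]'
python3 - <<'E'
from h import *
wcap('w3');go(540,175,254,0.069)
a=np.hstack([cv2.imread('pics/w2.png'),cv2.imread('pics/w3.png')]);cv2.imwrite('pics/w23.png',cv2.resize(a,(800,300),interpolation=cv2.INTER_AREA))
E
```

```text
t: 2.0
eef_pos: [528.5, 136.5, 254.0]
tcp_rot: [3.141, 0.001, 0.068]
ft_force: [1.0, -1.1, -0.5]
opening: 1.0
grip_force: 0.0
t: 2.25
eef_pos: [540.7, 173.3, 253.5]
tcp_rot: [3.141, 0.002, 0.072]
ft_force: [0.3, -0.1, -0.0]
opening: 0.999
grip_force: 0.0
at [540.4 172.3 253.7] rpy [3.141e+00 2.000e-03 7.000e-02] -> d [-0.3 -2.7 -0.3] turn 0.001 rows 0.1 F [-0.3 -0.7  0.3] open 0.999 t 2.3
```

View pics/w23.png

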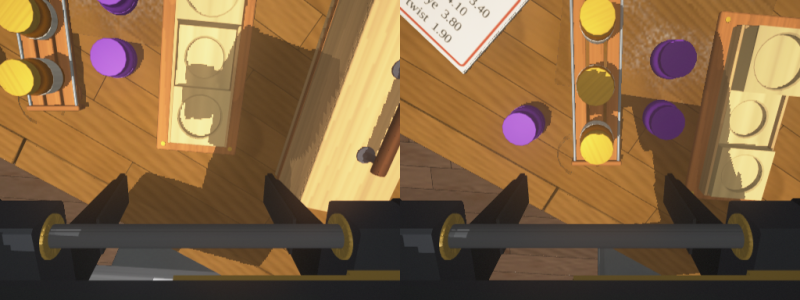

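The wrist views show the three brass-capped jars on the rack (right frame, at (597,15), (595,85) and (597,145)), with the purple ones off the rack at (673,58), (665,120) and (525,125). The carrier pockets are in both frames. Measuring from these clouds.

Run:
```python
from h import *
def circ(Q):
    q=Q[:,:2].astype(np.float32); return np.round(cv2.minEnclosingCircle(q),1) if 0 else (np.round(cv2.minEnclosingCircle(q)[0],1),round(cv2.minEnclosingCircle(q)[1],1),len(q))
for n in('w2','w3'):
    p,d,i=load(n);P=cloud(d,i).reshape(-1,3);C=p.reshape(-1,3).astype(int);ok=d.ravel()>0;P=P[ok];C=C[ok];print(n)
    for nm,(x,y,h) in dict(slim=(673,182,118),squat=(597.5,180,78),mid=(521.5,172.5,98)).items():
        m=(np.hypot(P[:,0]-x,P[:,1]-y)<30)&(abs(P[:,2]-h)<4)
        if m.sum()>30: print(nm,np.median(P[m][:,2]).round(1),circ(P[m]))
    for nm,(x,y,fl) in dict(squatP=(643,-50,58),slimP=(562,-50,18),midP=(481,-50,38)).items():
        m=(abs(P[:,0]-x)<39)&(abs(P[:,1]-y)<40)&(abs(P[:,2]-fl)<4)
        if m.sum()>30:
            q=P[m][:,:2];print(nm,np.median(P[m][:,2]).round(1),circ(P[m]))
    m=(P[:,0]>400)&(P[:,0]<740)&(P[:,1]<40)&(P[:,1]>-140)&(abs(P[:,2]-12)<3)
    Q=P[m];
    # left flange outer edge: max y per x bin
    for s,nm in((1,'L'),(-1,'R')):
        e=[]
        for x in range(430,710,10):
            q=Q[abs(Q[:,0]-x)<5];q=q[(s*(q[:,1]+50)>40)]
            if len(q)>8:e.append((x,s*np.percentile(s*q[:,1],98)))
        if len(e)>4:
            e=np.array(e);f=np.polyfit(e[:,0],e[:,1],1);print('flange',nm,len(e),'slope',f[0].round(4),'y@560',np.polyval(f,560).round(1))
    m=(P[:,0]>350)&(P[:,0]<720)&(P[:,1]<-120)&(P[:,1]>-400)&(abs(P[:,2]-112)<4)
    if m.sum()>200:print('cover top',cv2.minAreaRect(P[m][:,:2].astype(np.float32)))
for n in('scene','side'):
    p,d,i=load(n);P=cloud(d,i).reshape(-1,3);C=p.reshape(-1,3).astype(int);ok=d.ravel()>0;P=P[ok];C=C[ok]
    m=(P[:,0]>380)&(P[:,0]<680)&(P[:,1]<-180)&(P[:,1]>-330)&(P[:,2]>118)&(P[:,2]<160)&(C.sum(1)<260)
    print(n,'bar',cv2.minAreaRect(P[m][:,:2].astype(np.float32)),P[m].mean(0),m.sum(),np.percentile(P[m][:,2],97))
    Q=P[(P[:,0]>370)&(P[:,0]<700)&(P[:,1]>-330)&(abs(P[:,2]-112)<4)&(P[:,1]<-170)]
    print('y range of top',[(x,Q[abs(Q[:,0]-x)<6][:,1].max().round(1),Q[abs(Q[:,0]-x)<6][:,1].min().round(1)) for x in range(400,640,40)],Q[:,0].min(),Q[:,0].max())
    for nm,(x,y,fl) in dict(squatP=(643,-50,58),slimP=(562,-50,18),midP=(481,-50,38)).items():
        m=(abs(P[:,0]-x)<39)&(abs(P[:,1]-y)<40)&(abs(P[:,2]-fl)<4);print(nm,circ(P[m]))
        m=(abs(P[:,0]-x)<39)&(abs(P[:,1]-y)<45)&(abs(P[:,2]-fl-12)<4);print(nm,'blocktop',cv2.minAreaRect(P[m][:,:2].astype(np.float32)))
```

```text
w2
squat 77.2 (array([594.7, 175.2]), 23.6, 1658)
mid 97.2 (array([522.3, 170. ]), 22.1, 1712)
squatP 57.6 (array([615. , -52.5]), 38.3, 1020)
slimP 17.5 (array([554.6, -46.2]), 39.5, 1963)
midP 37.4 (array([481.5, -37. ]), 46.8, 2383)
flange L 22 slope -0.0118 y@560 9.7
flange R 22 slope -0.0127 y@560 -118.5
cover top ((503.5584716796875, -263.88818359375), (115.47523498535156, 253.5913543701172), 82.04657745361328)
w3
slim 117.4 (array([673.2, 180.5]), 19.2, 1763)
squat 77.3 (array([597.5, 177.6]), 24.0, 1839)
mid 97.3 (array([522.2, 170.4]), 21.5, 1374)
squatP 57.7 (array([643. , -42.3]), 46.6, 3569)
slimP 17.6 (array([573.4, -43.3]), 42.8, 1549)
midP 37.5 (array([481.1, -38. ]), 46.5, 2035)
flange L 28 slope -0.0059 y@560 10.0
scene bar ((511.4697570800781, -262.166015625), (13.895097732543945, 129.42918395996094), 81.41658020019531) [ 506.13382488 -259.71382168  143.94560845] 197 152.67013763503775
y range of top [(400, np.float64(-190.0), np.float64(-302.3)), (440, np.float64(-196.7), np.float64(-310.1)), (480, np.float64(-202.2), np.float64(-287.7)), (520, np.float64(-207.8), 
[... 912 characters left out ...]
)), (480, np.float64(-201.1), np.float64(-289.1)), (520, np.float64(-202.1), np.float64(-296.3)), (560, np.float64(-210.7), np.float64(-302.8)), (600, np.float64(-216.5), np.float64(-329.1))] 371.86127030785497 659.1316730906127
squatP (array([640.7, -49. ]), 50.4, 249)
squatP blocktop ((643.4196166992188, -53.24589538574219), (83.1676025390625, 76.86414337158203), 89.99347686767578)
slimP (array([569.9, -45.5]), 36.4, 138)
slimP blocktop ((563.326416015625, -49.82901382446289), (75.3281478881836, 89.17192840576172), 0.0013607098953798413)
midP (array([480.1, -49. ]), 53.3, 232)
midP blocktop ((481.95166015625, -51.35603332519531), (76.00543212890625, 84.33761596679688), 0.24160192906856537)
```

Run:
```python
from h import *
from scipy.optimize import minimize
for n in('scene','side','w2','w3'):
    p,d,i=load(n);P=cloud(d,i).reshape(-1,3);P=P[d.ravel()>0]
    for nm,(x,y,fl,R) in dict(squatP=(643,-53,58,33),slimP=(562,-53,18,27),midP=(481,-53,38,30)).items():
        m=(np.hypot(P[:,0]-x,P[:,1]-y)<R+9);Q=P[m];f=Q[abs(Q[:,2]-fl)<4];r=Q[abs(Q[:,2]-fl-12)<3]
        g=[(np.sum(np.maximum(0,np.hypot(f[:,0]-a,f[:,1]-b)-R))+np.sum(np.maximum(0,R-np.hypot(r[:,0]-a,r[:,1]-b))),a,b) for a in np.arange(x-10,x+10.1,.5) for b in np.arange(y-10,y+10.1,.5)]
        if len(f)>30 and len(r)>30: print(n,nm,np.round(min(g),1),len(f),len(r))
go(673.5,181.5,175,.067)
```

```text
scene squatP [291.1 643.5 -54. ] 193 140
scene slimP [ 23. 564. -55.] 110 87
scene midP [ 96.7 482.  -53.5] 174 147
side squatP [243.9 645.5 -53. ] 218 125
side slimP [ 26.5 566.5 -53.5] 132 93
side midP [103.3 484.  -52. ] 182 139
w2 squatP [344.4 643.  -55.5] 968 927
w2 slimP [ 19.5 563.5 -54.5] 1961 1485
w2 midP [ 14.2 482.  -53.5] 2209 1499
w3 squatP [1390.6  644.5  -54. ] 3408 1530
w3 slimP [ 38.4 563.5 -55. ] 1524 1256
w3 midP [162.3 482.5 -54. ] 1739 1249
at [540.4 172.3 253.7] rpy [3.141e+00 2.000e-03 7.000e-02] -> d [1.335e+02 1.000e-01 7.850e+01] turn 0.003 rows 3.9 F [-0.3 -0.7  0.3] open 0.999 t 2.3
```

```bash
python3 -m handwheel '[[35,0,10,0,1],[70,0,30,0,1],[105,0,50,0,1],[133,0,78,0.003,1],[133,0,78,0.003,1]]'
python3 -m handwheel '[[0,0,0,0,1],[0,0,0,0,1]]'
python3 -c "from h import *;go(673.5,181.5,63,.067)"
```

```text
t: 2.72
eef_pos: [675.0, 179.2, 169.3]
tcp_rot: [3.14, 0.008, 0.063]
ft_force: [-1.1, -0.3, -1.3]
opening: 1.0
grip_force: 0.0
t: 2.88
eef_pos: [672.9, 181.0, 177.1]
tcp_rot: [3.141, 0.0, 0.065]
ft_force: [0.0, 0.5, 0.1]
opening: 1.003
grip_force: 0.0
at [672.9 181.  177.1] rpy [3.141 0.    0.065] -> d [  0.7  -0.5 114.1] turn -0.002 rows 2.9 F [0.  0.5 0.1] open 1.003 t 2.9
```

```bash
python3 -m handwheel '[[0,0,30,0,1],[0,0,60,0,1],[0,0,90,0,1],[0,0,113,0,1],[0,0,113,0,1]]'
python3 -m handwheel '[[0,0,0,0,1],[0,0,0,0,1],[0,0,0,0,0.3],[0,0,0,0,0.3],[0,0,0,0,0.3]]'
python3 -m handwheel '[[0,0,0,0,0.3],[0,0,0,0,0.3],[0,0,0,0,0.3],[0,0,0,0,0.3],[0,0,0,0,0.3]]'
```

```text
t: 3.3
eef_pos: [670.9, 181.8, 61.5]
tcp_rot: [3.141, 0.004, 0.067]
ft_force: [0.1, 0.0, -0.6]
opening: 1.002
grip_force: 0.0
t: 3.72
eef_pos: [673.7, 182.9, 65.1]
tcp_rot: [-3.141, -0.002, 0.067]
ft_force: [-0.4, -0.5, -0.1]
opening: 0.845
grip_force: 0.0
t: 4.13
eef_pos: [673.2, 182.9, 63.5]
tcp_rot: [3.141, 0.0, 0.067]
ft_force: [0.5, 0.1, -0.6]
opening: 0.497
grip_force: 0.0
```

```bash
python3 -m handwheel '[[0,0,0,0,0.2],[0,0,0,0,0.2],[0,0,0,0,0.2],[0,0,0,0,0.2],[0,0,0,0,0.2]]'
python3 -m handwheel '[[0,0,-20,0,0.2],[0,0,-50,0,0.2],[0,0,-85,0,0.2],[0,0,-120,0,0.2],[0,0,-150,0,0.2]]'
python3 -m handwheel '[[0,0,0,0,0.2]]'
python3 - <<'E'
from h import *
go(564,-54.5,213,-.0125)
p,d,i=cap('side');cv2.imwrite('pics/s1.png',cv2.resize(p[80:290,120:400,::-1],(800,600)))
E
```

```text
t: 4.55
eef_pos: [673.2, 182.9, 63.5]
tcp_rot: [3.142, 0.0, 0.067]
ft_force: [0.4, 0.6, -1.0]
opening: 0.436
grip_force: 29.9
t: 4.97
eef_pos: [673.2, 182.9, 216.0]
tcp_rot: [3.142, -0.001, 0.067]
ft_force: [-0.2, -0.1, -1.4]
opening: 0.437
grip_force: 29.9
t: 5.05
eef_pos: [675.2, 183.3, 220.5]
tcp_rot: [-3.141, -0.01, 0.067]
ft_force: [0.3, 0.0, 0.1]
opening: 0.436
grip_force: 29.9
at [675.2 183.3 220.5] rpy [-3.141 -0.01   0.067] -> d [-126.9  229.8    6.1] turn 0.079 rows 6.6 F [0.3 0.  0.1] open 0.436 t 5.0
```

View pics/s1.png

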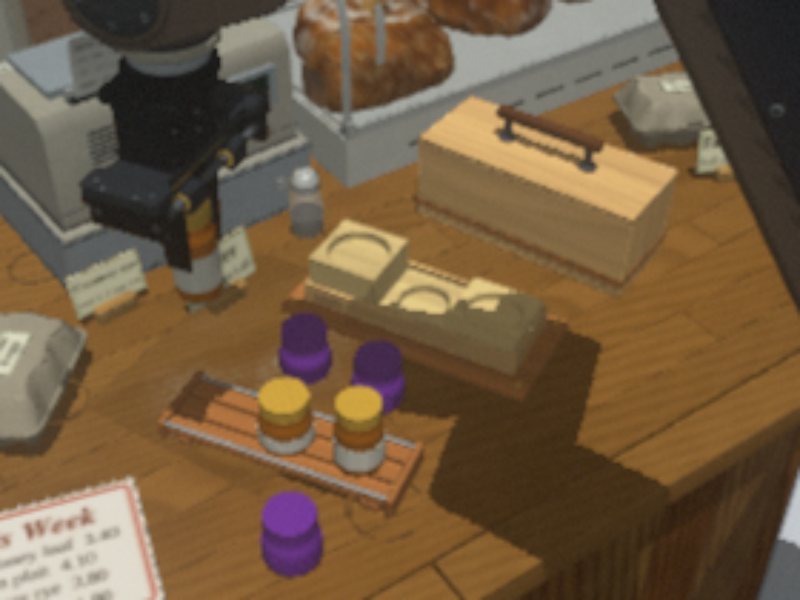

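The slim jar is held upright at (195,250) in the crop, and the other jars are undisturbed. Moving to the slim pocket.

```bash
python3 -m handwheel '[[-18,33,0,0,0.2],[-36,65,0,0,0.2],[-54,98,0,0,0.2],[-72,131,0,0,0.2],[-90,163,0,0,0.2]]'
python3 -m handwheel '[[-18,33,0,0.04,0.2],[-37,67,0,0.079,0.2],[-37,67,0,0.079,0.2],[-37,67,0,0.079,0.2],[-37,67,0,0.079,0.2]]'
python3 -m handwheel '[[0,0,0,0,0.2],[0,0,0,0,0.2]]'
python3 -c "from h import *;go(564,-54.5,90,-.0125)"
```

```text
t: 5.52
eef_pos: [592.7, 12.9, 212.2]
tcp_rot: [-3.141, 0.002, 0.067]
ft_force: [0.3, -0.7, -0.9]
opening: 0.437
grip_force: 29.9
t: 5.93
eef_pos: [561.8, -54.9, 212.9]
tcp_rot: [-3.141, 0.001, -0.012]
ft_force: [-0.5, 0.9, -1.7]
opening: 0.439
grip_force: 29.9
t: 6.1
eef_pos: [562.1, -54.0, 213.2]
tcp_rot: [-3.141, 0.001, -0.01]
ft_force: [0.1, -0.0, -1.3]
opening: 0.442
grip_force: 29.9
at [562.1 -54.  213.2] rpy [-3.141e+00  1.000e-03 -1.000e-02] -> d [  1.9   0.5 123.2] turn 0.002 rows 3.1 F [ 0.1 -0.  -1.3] open 0.442 t 6.1
```

```bash
python3 -m handwheel '[[2,0,25,0,0.2],[2,0,55,0,0.2],[2,0,90,0,0.2],[2,0,120,0,0.2],[2,0,120,0,0.2]]'
python3 -m handwheel '[[0,0,8,0,0.2],[0,0,16,0,0.2],[0,0,24,0,0.2],[0,0,28,0,0.2],[0,0,28,0,0.2]]'
python3 -m handwheel '[[0,0,1,0,0.2],[0,0,2,0,0.2],[0,0,3,0,0.2],[0,0,3,0,0.2]]'
```

```text
t: 6.52
eef_pos: [561.6, -53.7, 88.6]
tcp_rot: [-3.14, 0.008, -0.011]
ft_force: [-0.5, 0.4, -1.9]
opening: 0.439
grip_force: 29.9
t: 6.93
eef_pos: [563.9, -55.1, 65.5]
tcp_rot: [3.142, 0.0, -0.012]
ft_force: [0.6, 0.8, -2.0]
opening: 0.439
grip_force: 29.9
t: 7.27
eef_pos: [564.0, -55.1, 62.8]
tcp_rot: [3.141, -0.0, -0.012]
ft_force: [-0.5, -0.6, -1.4]
opening: 0.435
grip_force: 29.9
```

```bash
python3 -m handwheel '[[0,0,1,0,0.2],[0,0,1.5,0,0.2],[0,0,1.5,0,0.2],[0,0,1.5,0,0.2]]'
python3 -m handwheel '[[0,0,0.5,0,0.55],[0,0,0.5,0,0.55],[0,0,0.5,0,0.55],[0,0,0.5,0,0.75],[0,0,0.5,0,0.75]]'
python3 -m handwheel '[[0,0,0,0,0.8],[0,0,0,0,0.85],[0,0,0,0,0.85],[0,0,0,0,0.85]]'
python3 -m handwheel '[[0,0,-25,0,1],[0,0,-60,0,1],[0,0,-95,0,1],[0,0,-130,0,1],[0,0,-150,0,1]]'
python3 -m handwheel '[[0,0,0,0,1],[0,0,0,0,1]]'
python3 - <<'E'
from h import *
go(597.7,179,213,.067)
p,d,i=cap('side');P=cloud(d,i);m=(d>0)&(np.hypot(P[...,0]-564,P[...,1]+54.5)<25)&(P[...,2]>100)&(P[...,2]<130)
q=P[m];print(len(q),np.median(q[:,2]),cv2.minEnclosingCircle(q[q[:,2]>112][:,:2].astype(np.float32)))
E
```

```text
t: 7.6
eef_pos: [564.1, -55.2, 61.4]
tcp_rot: [3.141, -0.001, -0.012]
ft_force: [-0.5, -0.6, 4.2]
opening: 0.437
grip_force: 29.9
t: 8.02
eef_pos: [563.8, -55.1, 60.5]
tcp_rot: [3.142, 0.0, -0.012]
ft_force: [-0.2, 0.6, 0.2]
opening: 0.637
grip_force: 0.0
t: 8.35
eef_pos: [563.9, -55.1, 60.6]
tcp_rot: [3.142, 0.0, -0.012]
ft_force: [0.4, 0.3, 0.0]
opening: 0.842
grip_force: 0.0
t: 8.77
eef_pos: [564.5, -55.2, 214.4]
tcp_rot: [3.141, -0.004, -0.012]
ft_force: [0.6, 0.7, -0.4]
opening: 0.997
grip_force: 0.0
t: 8.93
eef_pos: [564.0, -55.1, 211.5]
tcp_rot: [3.141, -0.002, -0.012]
ft_force: [-0.7, -1.0, -0.9]
opening: 1.0
grip_force: 0.0
at [564.  -55.1 211.5] rpy [ 3.141e+00 -2.000e-03 -1.200e-02] -> d [  30.8 -234.5   -1.6] turn -0.079 rows 5.9 F [-0.7 -1.  -0.9] open 1.0 t 8.9
128 115.04845384102885 ((567.1090087890625, -54.817962646484375), 20.495319366455078)
```

Slim seated (cap at ~115–116). Now the squat jar.

```bash
python3 -m handwheel '[[5,-39,0,0,1],[10,-78,0,0,1],[15,-117,0,0,1],[20,-156,0,0,1],[25,-195,0,0,1]]'
python3 -m handwheel '[[5,-35,20,-0.04,1],[6,-40,50,-0.079,1],[6,-40,80,-0.079,1],[6,-40,80,-0.079,1],[6,-40,80,-0.079,1]]'
python3 -m handwheel '[[0,0,0,0,1],[0,0,0,0,1]]'
python3 -c "from h import *;go(597.7,178.7,35,.067)"
```

```text
t: 9.4
eef_pos: [590.7, 141.3, 208.8]
tcp_rot: [3.141, 0.003, -0.013]
ft_force: [0.8, 0.0, 0.8]
opening: 0.997
grip_force: 0.0
t: 9.82
eef_pos: [596.7, 179.3, 128.6]
tcp_rot: [3.141, 0.005, 0.067]
ft_force: [1.3, -0.4, 1.5]
opening: 1.0
grip_force: 0.0
t: 9.98
eef_pos: [598.5, 179.1, 132.1]
tcp_rot: [-3.141, -0.002, 0.066]
ft_force: [0.8, -0.5, -0.6]
opening: 1.002
grip_force: 0.0
at [598.5 179.1 132.1] rpy [-3.141e+00 -2.000e-03  6.600e-02] -> d [-1.   0.4 97.1] turn -0.001 rows 2.4 F [ 0.8 -0.5 -0.6] open 1.002 t 10.0
```

```bash
python3 -m handwheel '[[-0.5,0,25,0,1],[-0.5,0,50,0,1],[-0.5,0,75,0,1],[-0.5,0,96,0,1],[-0.5,0,96,0,1]]'
python3 -m handwheel '[[0,0,0,0,1],[0,0,0,0,1],[0,0,0,0,0.7],[0,0,0,0,0.7],[0,0,0,0,0.6]]'
python3 -m handwheel '[[0,0,0,0,0.5],[0,0,0,0,0.4],[0,0,0,0,0.3],[0,0,0,0,0.3],[0,0,0,0,0.3]]'
python3 -m handwheel '[[0,0,0,0,0.3],[0,0,0,0,0.3],[0,0,0,0,0.3]]'
```

```text
t: 10.4
eef_pos: [596.2, 178.7, 32.5]
tcp_rot: [3.141, 0.003, 0.066]
ft_force: [-1.0, -0.5, -0.2]
opening: 0.995
grip_force: 0.0
t: 10.82
eef_pos: [597.7, 179.5, 35.8]
tcp_rot: [-3.141, -0.002, 0.067]
ft_force: [0.6, -0.6, -0.0]
opening: 0.845
grip_force: 0.0
t: 11.23
eef_pos: [597.3, 179.4, 34.7]
tcp_rot: [3.141, 0.0, 0.067]
ft_force: [0.5, 0.6, 1.7]
opening: 0.558
grip_force: 30.0
t: 11.48
eef_pos: [597.3, 179.4, 34.6]
tcp_rot: [3.141, -0.0, 0.067]
ft_force: [-0.0, -2.0, 2.7]
opening: 0.558
grip_force: 30.0
```

```bash
python3 -m handwheel '[[0,0,-20,0,0.2],[0,0,-50,0,0.2],[0,0,-85,0,0.2],[0,0,-120,0,0.2],[0,0,-150,0,0.2]]'
python3 -m handwheel '[[0,0,-10,0,0.2],[0,0,-10,0,0.2],[0,0,-10,0,0.2]]'
python3 -c "from h import *;go(644.5,-55,195,-.0125)"
```

```text
t: 11.9
eef_pos: [597.2, 179.6, 186.6]
tcp_rot: [-3.141, -0.001, 0.067]
ft_force: [-0.4, 0.3, -2.2]
opening: 0.561
grip_force: 30.0
t: 12.15
eef_pos: [596.8, 179.4, 193.7]
tcp_rot: [3.141, 0.001, 0.067]
ft_force: [-0.8, -0.5, -2.3]
opening: 0.553
grip_force: 30.0
at [596.8 179.4 193.7] rpy [3.141e+00 1.000e-03 6.700e-02] -> d [ 31.9 237.1  -1.3] turn 0.079 rows 6.0 F [-0.8 -0.5 -2.3] open 0.553 t 12.2
```

```bash
python3 -m handwheel '[[5,36,0,0,0.2],[10,72,0,0,0.2],[15,108,0,0,0.2],[20,144,0,0,0.2],[25,180,0,0,0.2]]'
python3 -m handwheel '[[4,30,0,0.04,0.2],[7,57,0,0.079,0.2],[7,57,20,0.079,0.2],[7,57,45,0.079,0.2],[7,57,70,0.079,0.2]]'
python3 -m handwheel '[[0,0,10,0,0.2],[0,0,20,0,0.2],[0,0,20,0,0.2],[0,0,20,0,0.2]]'
python3 -c "from h import *;go(644.5,-55,72.7,-.0125)"
```

```text
t: 12.57
eef_pos: [633.5, -0.0, 191.8]
tcp_rot: [-3.141, 0.004, 0.067]
ft_force: [0.1, 0.7, -1.6]
opening: 0.557
grip_force: 30.0
t: 12.98
eef_pos: [644.0, -55.5, 121.3]
tcp_rot: [-3.141, 0.003, -0.013]
ft_force: [0.4, -1.4, -2.4]
opening: 0.558
grip_force: 30.0
t: 13.32
eef_pos: [645.1, -54.7, 104.4]
tcp_rot: [-3.142, 0.001, -0.012]
ft_force: [0.7, 0.1, -0.6]
opening: 0.559
grip_force: 30.0
at [645.1 -54.7 104.4] rpy [-3.142e+00  1.000e-03 -1.200e-02] -> d [-0.5  0.3 31.7] turn 0.001 rows 0.8 F [ 0.7  0.1 -0.6] open 0.559 t 13.3
```

```bash
python3 -m handwheel '[[0,0,7,0,0.2],[0,0,14,0,0.2],[0,0,20,0,0.2],[0,0,25,0,0.2],[0,0,27,0,0.2]]'
python3 -m handwheel '[[0,0,1,0,0.2],[0,0,2,0,0.2],[0,0,3,0,0.2],[0,0,3,0,0.2]]'
python3 -m handwheel '[[0,0,0.7,0,0.2],[0,0,0.7,0,0.2],[0,0,0.7,0,0.2]]'
```

```text
t: 13.73
eef_pos: [644.7, -54.8, 76.8]
tcp_rot: [-3.142, 0.001, -0.012]
ft_force: [-1.4, 0.8, -1.3]
opening: 0.558
grip_force: 30.0
t: 14.07
eef_pos: [645.0, -54.9, 74.6]
tcp_rot: [3.141, -0.0, -0.012]
ft_force: [-0.7, 0.9, -1.5]
opening: 0.561
grip_force: 30.0
t: 14.32
eef_pos: [645.0, -54.9, 74.0]
tcp_rot: [3.142, -0.0, -0.012]
ft_force: [0.1, -0.1, -1.7]
opening: 0.556
grip_force: 30.0
```

```bash
python3 -m handwheel '[[0,0,0.7,0,0.2],[0,0,1.2,0,0.2],[0,0,1.2,0,0.2]]'
python3 -m handwheel '[[0,0,0.4,0,0.2],[0,0,0.4,0,0.2],[0,0,0.4,0,0.2]]'
```

```text
t: 14.57
eef_pos: [645.0, -54.9, 72.7]
tcp_rot: [3.142, -0.0, -0.012]
ft_force: [-0.5, -0.4, -1.7]
opening: 0.558
grip_force: 30.0
t: 14.82
eef_pos: [645.0, -54.9, 72.7]
tcp_rot: [3.141, -0.0, -0.012]
ft_force: [-2.5, 0.3, 4.3]
opening: 0.56
grip_force: 30.0
```

```bash
python3 -m handwheel '[[0,0,0,0,0.65],[0,0,0,0,0.65],[0,0,0,0,0.75],[0,0,0,0,0.85],[0,0,0,0,0.85]]'
python3 -m handwheel '[[0,0,-10,0,0.9],[0,0,-40,0,1],[0,0,-75,0,1],[0,0,-110,0,1],[0,0,-140,0,1]]'
python3 -m handwheel '[[0,0,0,0,1],[0,0,0,0,1]]'
python3 - <<'E'
from h import *
go(522.3,172.8,150,.067)
p,d,i=cap('side');P=cloud(d,i);cv2.imwrite('pics/s2.png',cv2.resize(p[80:290,120:400,::-1],(800,600)))
for x,y in((564,-54.5),(644.5,-55),(522,172)):
    m=(d>0)&(np.hypot(P[...,0]-x,P[...,1]-y)<28)&(P[...,2]>90)&(P[...,2]<125)
    q=P[m];print(len(q),np.median(q[:,2]),cv2.minEnclosingCircle(q[q[:,2]>np.median(q[:,2])-4][:,:2].astype(np.float32)))
E
```

```text
t: 15.23
eef_pos: [645.0, -54.9, 72.2]
tcp_rot: [3.142, 0.0, -0.012]
ft_force: [-0.2, -0.7, 0.0]
opening: 0.804
grip_force: 0.0
t: 15.65
eef_pos: [645.1, -54.8, 215.5]
tcp_rot: [3.141, -0.002, -0.012]
ft_force: [0.8, -0.5, 0.3]
opening: 0.999
grip_force: 0.0
t: 15.82
eef_pos: [645.4, -54.9, 214.8]
tcp_rot: [3.141, -0.004, -0.012]
ft_force: [0.6, -0.3, 0.1]
opening: 1.002
grip_force: 0.0
at [645.4 -54.9 214.8] rpy [ 3.141 -0.004 -0.012] -> d [-126.1 -226.3   64.1] turn -0.079 rows 6.7 F [ 0.6 -0.3  0.1] open 1.002 t 15.8
159 114.0772529807382 ((566.2598266601562, -53.412574768066406), 19.945510864257812)
226 114.3666243306115 ((646.5146484375, -52.0590705871582), 24.523534774780273)
190 97.70937766087047 ((522.3477783203125, 172.52940368652344), 23.032180786132812)
```

View pics/s2.png

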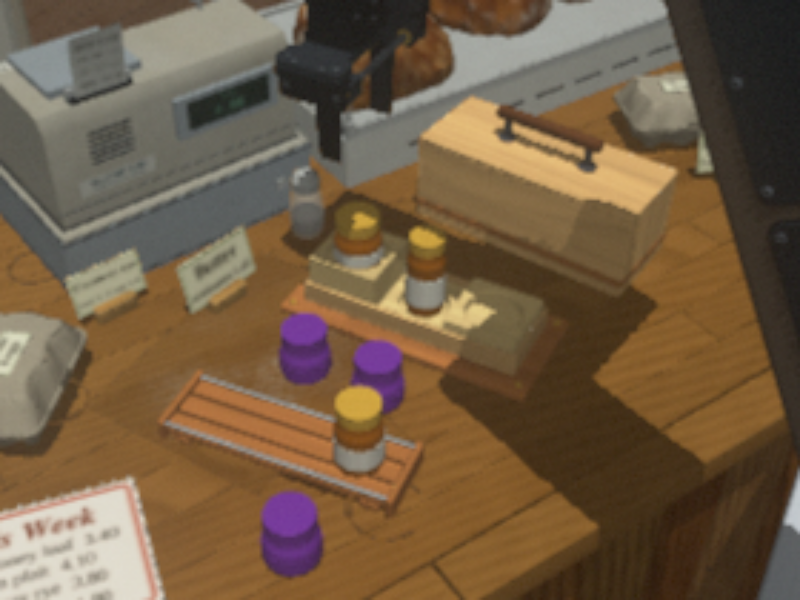

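Slim (425,265) and squat (358,235) stand upright in their pockets with level caps; the middle jar is at (358,430). Fetching it.

```bash
python3 -m handwheel '[[-20,-36,0,0,1],[-40,-72,0,0,1],[-60,-108,0,0,1],[-80,-144,0,0,1],[-100,-180,0,0,1]]'
python3 -m handwheel '[[-20,-35,0,-0.04,1],[-26,-46,20,-0.079,1],[-26,-46,45,-0.079,1],[-26,-46,64,-0.079,1],[-26,-46,64,-0.079,1]]'
python3 -m handwheel '[[0,0,0,0,1],[0,0,0,0,1]]'
python3 -c "from h import *;go(522.3,172.8,48,.067)"
```

```text
t: 16.28
eef_pos: [545.4, 127.6, 210.9]
tcp_rot: [3.141, 0.003, -0.013]
ft_force: [1.6, 0.3, 0.2]
opening: 1.001
grip_force: 0.0
t: 16.7
eef_pos: [519.4, 172.6, 144.1]
tcp_rot: [3.14, 0.008, 0.068]
ft_force: [-0.7, 0.9, -0.9]
opening: 0.999
grip_force: 0.0
t: 16.87
eef_pos: [522.0, 172.5, 148.6]
tcp_rot: [3.141, 0.0, 0.066]
ft_force: [-0.5, -0.4, -0.8]
opening: 1.002
grip_force: 0.0
at [522.  172.5 148.6] rpy [3.141 0.    0.066] -> d [  0.3  -0.3 100.6] turn -0.001 rows 2.5 F [-0.5 -0.4 -0.8] open 1.002 t 16.9
```

```bash
python3 -m handwheel '[[0,0,25,0,1],[0,0,50,0,1],[0,0,75,0,1],[0,0,100,0,1],[0,0,100,0,1]]'
python3 -m handwheel '[[0,0,0,0,1],[0,0,0,0,1],[0,0,0,0,0.7],[0,0,0,0,0.7],[0,0,0,0,0.6]]'
python3 -m handwheel '[[0,0,0,0,0.5],[0,0,0,0,0.4],[0,0,0,0,0.3],[0,0,0,0,0.3],[0,0,0,0,0.3]]'
python3 -m handwheel '[[0,0,0,0,0.2],[0,0,0,0,0.2],[0,0,0,0,0.2],[0,0,0,0,0.2]]'
python3 -m handwheel '[[0,0,-20,0,0.2],[0,0,-50,0,0.2],[0,0,-85,0,0.2],[0,0,-120,0,0.2],[0,0,-145,0,0.2]]'
python3 -m handwheel '[[0,0,0,0,0.2],[0,0,0,0,0.2],[0,0,0,0,0.2]]'
python3 -c "from h import *;go(482.5,-53.7,195,-.0125)"
```

```text
t: 17.28
eef_pos: [520.7, 172.0, 45.7]
tcp_rot: [3.141, 0.004, 0.066]
ft_force: [0.5, -0.8, 0.3]
opening: 1.002
grip_force: 0.0
t: 17.7
eef_pos: [522.2, 172.7, 49.4]
tcp_rot: [-3.141, -0.002, 0.067]
ft_force: [0.5, -0.5, 0.6]
opening: 0.84
grip_force: 0.0
t: 18.12
eef_pos: [521.8, 172.6, 48.3]
tcp_rot: [3.141, -0.0, 0.067]
ft_force: [0.3, -0.4, 1.6]
opening: 0.504
grip_force: 30.1
t: 18.45
eef_pos: [521.8, 172.6, 48.3]
tcp_rot: [3.141, 0.0, 0.067]
ft_force: [-0.2, -2.2, 1.3]
opening: 0.497
grip_force: 30.0
t: 18.87
eef_pos: [522.0, 172.8, 196.0]
tcp_rot: [-3.141, -0.002, 0.067]
ft_force: [0.2, 0.4, -0.4]
opening: 0.498
grip_force: 30.0
t: 19.12
eef_pos: [521.2, 172.6, 192.3]
tcp_rot: [3.141, 0.001, 0.067]
ft_force: [0.4, 0.4, -1.7]
opening: 0.502
grip_force: 30.0
at [521.2 172.6 192.3] rpy [3.141e+00 1.000e-03 6.700e-02] -> d [-53.7 223.2  -2.6] turn 0.079 rows 5.7 F [ 0.4  0.4 -1.7] open 0.502 t 19.1
```

```bash
python3 -m handwheel '[[-9,36,0,0,0.2],[-18,72,0,0,0.2],[-26,108,0,0,0.2],[-35,144,0,0,0.2],[-43,180,0,0,0.2]]'
python3 -m handwheel '[[-8,30,0,0.04,0.2],[-11,43,0,0.079,0.2],[-11,43,25,0.079,0.2],[-11,43,50,0.079,0.2],[-11,43,75,0.079,0.2]]'
python3 -m handwheel '[[0,0,10,0,0.2],[0,0,20,0,0.2],[0,0,20,0,0.2],[0,0,20,0,0.2]]'
python3 -c "from h import *;go(482.5,-53.7,66.3,-.0125)"
```

```text
t: 19.53
eef_pos: [489.5, -11.1, 191.7]
tcp_rot: [-3.141, 0.003, 0.067]
ft_force: [0.2, -0.2, -0.3]
opening: 0.497
grip_force: 30.0
t: 19.95
eef_pos: [481.9, -53.8, 116.2]
tcp_rot: [-3.141, 0.002, -0.013]
ft_force: [0.6, -0.2, -1.4]
opening: 0.498
grip_force: 30.0
t: 20.28
eef_pos: [482.0, -53.3, 97.1]
tcp_rot: [-3.141, 0.003, -0.012]
ft_force: [0.6, -0.1, -1.5]
opening: 0.496
grip_force: 30.0
at [482.  -53.3  97.1] rpy [-3.141e+00  3.000e-03 -1.200e-02] -> d [ 0.6  0.4 30.8] turn 0.0 rows 0.8 F [ 0.6 -0.1 -1.5] open 0.496 t 20.3
```

```bash
python3 -m handwheel '[[0,0,7,0,0.2],[0,0,14,0,0.2],[0,0,20,0,0.2],[0,0,25,0,0.2],[0,0,27,0,0.2]]'
python3 -m handwheel '[[0,0,1,0,0.2],[0,0,2,0,0.2],[0,0,2.5,0,0.2],[0,0,2.5,0,0.2]]'
python3 -m handwheel '[[0,0,0.7,0,0.2],[0,0,0.7,0,0.2],[0,0,0.7,0,0.2]]'
python3 -m handwheel '[[0,0,0.7,0,0.2],[0,0,0.7,0,0.2],[0,0,0.7,0,0.2]]'
```

```text
t: 20.7
eef_pos: [482.5, -53.4, 70.5]
tcp_rot: [-3.141, 0.001, -0.012]
ft_force: [-1.3, 0.5, -1.6]
opening: 0.497
grip_force: 30.0
t: 21.03
eef_pos: [482.8, -53.5, 68.9]
tcp_rot: [3.141, -0.0, -0.012]
ft_force: [-0.5, 1.5, -0.4]
opening: 0.496
grip_force: 30.0
t: 21.28
eef_pos: [482.8, -53.5, 68.2]
tcp_rot: [3.141, -0.0, -0.012]
ft_force: [-0.5, 0.5, -1.1]
opening: 0.498
grip_force: 30.0
t: 21.53
eef_pos: [482.8, -53.5, 67.4]
tcp_rot: [3.142, 0.0, -0.012]
ft_force: [0.8, -0.4, -1.9]
opening: 0.499
grip_force: 30.0
```

```bash
python3 -m handwheel '[[0,0,0.7,0,0.2],[0,0,1.3,0,0.2],[0,0,1.3,0,0.2]]'
python3 -m handwheel '[[0,0,0.3,0,0.2],[0,0,0.3,0,0.2],[0,0,0.3,0,0.2]]'
```

```text
t: 21.78
eef_pos: [482.8, -53.5, 66.3]
tcp_rot: [3.141, -0.0, -0.012]
ft_force: [-0.8, 0.4, 2.8]
opening: 0.495
grip_force: 30.0
t: 22.03
eef_pos: [482.8, -53.5, 66.3]
tcp_rot: [3.141, -0.0, -0.012]
ft_force: [-1.9, 1.1, 7.8]
opening: 0.501
grip_force: 30.0
```

```bash
python3 -m handwheel '[[0,0,0,0,0.6],[0,0,0,0,0.6],[0,0,0,0,0.7],[0,0,0,0,0.85],[0,0,0,0,0.85]]'
python3 -m handwheel '[[0,0,-20,0,0.9],[0,0,-55,0,1],[0,0,-95,0,1],[0,0,-135,0,1],[0,0,-170,0,1]]'
python3 -m handwheel '[[-8,35,-10,0,1],[-16,70,-20,0,1],[-24,105,-30,0.04,1],[-32,140,-40,0.08,1],[-40,175,-50,0.12,1]]'
python3 -m handwheel '[[0,20,0,0,1],[0,26,0,0,1],[0,26,0,0,1],[0,26,0,0,1]]'
python3 - <<'E'
from h import *
go(440,-255,286,-.137)
wcap('w4')
p,d,i=cap('side');P=cloud(d,i)
for x,y in((564,-54.5),(644.5,-55),(482.5,-53.5)):
    m=(d>0)&(np.hypot(P[...,0]-x,P[...,1]-y)<28)&(P[...,2]>90)&(P[...,2]<125)
    q=P[m];print(len(q),np.median(q[:,2]),cv2.minEnclosingCircle(q[q[:,2]>np.median(q[:,2])-4][:,:2].astype(np.float32)))
p,d,i=load('w4');P=cloud(d,i).reshape(-1,3);C=p.reshape(-1,3).astype(int);ok=d.ravel()>0;P=P[ok];C=C[ok]
m=(P[:,0]>340)&(P[:,0]<720)&(P[:,1]<-150)&(P[:,1]>-400)&(abs(P[:,2]-112)<4)
print('cover top',cv2.minAreaRect(P[m][:,:2].astype(np.float32)),np.median(P[m][:,2]))
b=(P[:,0]>400)&(P[:,0]<640)&(P[:,1]<-200)&(P[:,1]>-320)&(P[:,2]>143)&(P[:,2]<165)
print('bar',cv2.minAreaRect(P[b][:,:2].astype(np.float32)),np.percentile(P[b][:,2],90))
E
```

```text
t: 22.45
eef_pos: [482.8, -53.5, 65.7]
tcp_rot: [3.142, 0.0, -0.012]
ft_force: [0.4, 0.5, -0.7]
opening: 0.756
grip_force: 0.0
t: 22.87
eef_pos: [482.6, -53.4, 238.3]
tcp_rot: [3.141, -0.001, -0.012]
ft_force: [0.5, -1.0, -1.2]
opening: 0.997
grip_force: 0.0
t: 23.28
eef_pos: [439.8, -229.4, 286.5]
tcp_rot: [3.141, -0.0, -0.134]
ft_force: [0.7, 0.4, -0.0]
opening: 0.999
grip_force: 0.0
t: 23.62
eef_pos: [437.1, -253.1, 285.4]
tcp_rot: [-3.141, 0.001, -0.132]
ft_force: [0.1, 0.4, 0.7]
opening: 1.004
grip_force: 0.0
at [ 437.1 -253.1  285.4] rpy [-3.141e+00  1.000e-03 -1.320e-01] -> d [ 3.2  1.5 -0.6] turn 0.005 rows 0.1 F [0.1 0.4 0.7] open 1.004 t 23.6
155 113.69669068508165 ((565.0073852539062, -53.86282730102539), 20.24989891052246)
225 114.32986525327613 ((645.6365356445312, -52.99259948730469), 25.899215698242188)
206 114.41994555349885 ((485.73260498046875, -51.39969253540039), 22.938695907592773)
cover top ((484.5390930175781, -261.6108703613281), (114.19270324707031, 216.78466796875), 81.88981628417969) 111.39217962885974
bar ((513.9038696289062, -266.0586242675781), (15.879942893981934, 131.62831115722656), 82.1416015625) 151.56890981635036
```

View pics/w4.png

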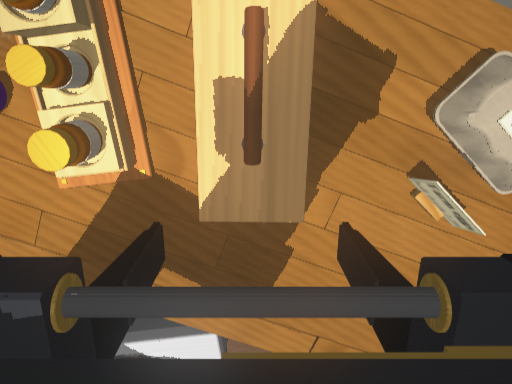

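All three caps read level (~114–115, same bias as before). Cover in the wrist picture: the handle runs (254,10)–(252,160) and nothing is near it. Bar centre is (514,-266), yaw -0.137, top at 152, which matches the text.

```bash
python3 -m handwheel '[[25,1,25,0.005,1],[50,2,50,0.005,1],[78,2.5,80,0.005,1],[78,2.5,100,0.005,1],[78,2.5,100,0.005,1]]'
python3 -m handwheel '[[0,0,0,0,1],[0,0,0,0,1],[0,0,0,0,1]]'
python3 -c "from h import *;go(513.9,-266.1,126,-.137)"
```

```text
t: 24.13
eef_pos: [513.8, -264.1, 181.5]
tcp_rot: [-3.138, 0.006, -0.135]
ft_force: [0.2, 1.3, 0.0]
opening: 1.001
grip_force: 0.0
t: 24.38
eef_pos: [514.4, -266.4, 187.7]
tcp_rot: [3.14, -0.002, -0.137]
ft_force: [-0.1, 0.7, -0.0]
opening: 0.999
grip_force: 0.0
at [ 514.4 -266.4  187.7] rpy [ 3.14e+00 -2.00e-03 -1.37e-01] -> d [-0.7 -0.3 61.7] turn 0.0 rows 1.5 F [-0.1  0.7 -0. ] open 0.999 t 24.4
```

```bash
python3 -m handwheel '[[0,0,20,0,1],[0,0,40,0,1],[0,0,55,0,1],[0,0,60.5,0,1],[0,0,60.5,0,1]]'
python3 -m handwheel '[[0,0,0,0,0.8],[0,0,0,0,0.6],[0,0,0,0,0.4],[0,0,0,0,0.3],[0,0,0,0,0.2]]'
python3 -m handwheel '[[0,0,0,0,0.1],[0,0,0,0,0],[0,0,0,0,0],[0,0,0,0,0],[0,0,0,0,0]]'
python3 -m handwheel '[[0,0,0,0,0],[0,0,0,0,0],[0,0,0,0,0],[0,0,0,0,0],[0,0,0,0,0]]'
```

```text
t: 24.8
eef_pos: [513.9, -266.5, 125.5]
tcp_rot: [-3.142, 0.0, -0.137]
ft_force: [-0.4, 0.2, -0.4]
opening: 0.998
grip_force: 0.0
t: 25.22
eef_pos: [514.3, -266.6, 125.9]
tcp_rot: [3.141, -0.001, -0.137]
ft_force: [-0.2, -0.8, -0.3]
opening: 0.711
grip_force: 0.0
t: 25.63
eef_pos: [514.2, -266.5, 125.3]
tcp_rot: [3.142, 0.0, -0.137]
ft_force: [0.8, 0.4, 0.9]
opening: 0.353
grip_force: 0.0
t: 26.05
eef_pos: [514.2, -266.3, 125.3]
tcp_rot: [-3.141, 0.0, -0.137]
ft_force: [0.1, 2.0, 0.0]
opening: 0.159
grip_force: 30.0
```

```bash
python3 -m handwheel '[[0,0,-8,0,0],[0,0,-20,0,0],[0,0,-40,0,0],[0,0,-65,0,0],[0,0,-90,0,0]]'
python3 -m handwheel '[[0,0,-20,0,0],[0,0,-40,0,0],[0,0,-55,0,0],[0,0,-60,0,0],[0,0,-60,0,0]]'
python3 - <<'E'
from h import *
go(564,-54.5,275,-.0125)
p,d,i=cap('side');cv2.imwrite('pics/s3.png',cv2.resize(p[50:290,120:440,::-1],(800,600)))
E
```

```text
t: 26.47
eef_pos: [513.7, -266.3, 216.1]
tcp_rot: [-3.141, 0.002, -0.137]
ft_force: [0.9, -0.5, -4.4]
opening: 0.16
grip_force: 30.0
t: 26.88
eef_pos: [514.3, -266.6, 276.4]
tcp_rot: [3.141, -0.002, -0.137]
ft_force: [0.4, -1.5, -5.4]
opening: 0.163
grip_force: 30.0
at [ 514.3 -266.6  276.4] rpy [ 3.141e+00 -2.000e-03 -1.370e-01] -> d [  20.3 -216.9    1.2] turn -0.125 rows 5.4 F [ 0.4 -1.5 -5.4] open 0.163 t 26.9
```

View pics/s3.png

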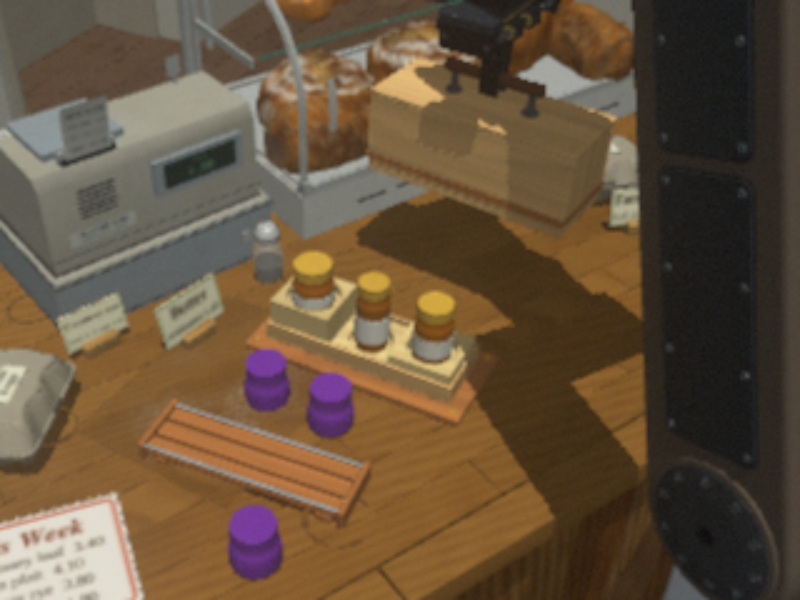

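The cover hangs level, held at (495,70), and the three jars stand upright in the carrier. Carrying it over.

```bash
python3 -m handwheel '[[2,-20,0,0,0],[5,-50,0,0,0],[8,-80,0,0,0],[10,-110,0,0,0],[13,-140,0,0,0]]'
python3 -m handwheel '[[2,-25,0,-0.03,0],[4,-48,0,-0.06,0],[6,-66,0,-0.1,0],[7.3,-77,0,-0.125,0],[7.3,-77,0,-0.125,0]]'
python3 -m handwheel '[[0,0,0,0,0],[0,0,0,0,0],[0,0,0,0,0],[0,0,0,0,0]]'
python3 - <<'E'
from h import *
go(564,-54.5,275,-.0125)
for n in('side','scene'):
    p,d,i=cap(n);P=cloud(d,i).reshape(-1,3);P=P[d.ravel()>0]
    Q=P[(P[:,0]>400)&(P[:,0]<730)&(P[:,1]<40)&(P[:,1]>-150)];Z=Q[(Q[:,2]>240)&(Q[:,2]<275)]
    T=Z[abs(Z[:,2]-262)<4];print(np.median(T[:,2]),[(x,T[abs(T[:,0]-x)<8][:,1].max().round(1)) for x in range(450,690,40)],np.percentile(T[:,0],[.5,99.5]))
    B=Q[(Q[:,2]>145)&(Q[:,2]<255)];e=[np.percentile(B[abs(B[:,0]-x)<8][:,1],90) for x in range(450,690,20)];print('side wall',np.polyfit(range(450,690,20),e,1),np.mean(e))
    for xx in(450,500,600,650):
        b=B[abs(B[:,0]-xx)<10];print(xx,'bottom z',b[:,2].min().round(1),end=' ')
E
```

```text
t: 27.35
eef_pos: [545.7, -128.2, 273.8]
tcp_rot: [-3.141, 0.003, -0.138]
ft_force: [1.2, 0.4, -4.2]
opening: 0.162
grip_force: 30.0
t: 27.77
eef_pos: [563.9, -52.5, 274.1]
tcp_rot: [-3.141, 0.002, -0.009]
ft_force: [0.7, -0.9, -4.3]
opening: 0.157
grip_force: 30.0
t: 28.1
eef_pos: [563.8, -55.2, 275.2]
tcp_rot: [3.141, 0.0, -0.014]
ft_force: [-0.2, -0.2, -4.2]
opening: 0.161
grip_force: 30.0
at [563.8 -55.2 275.2] rpy [ 3.141  0.    -0.014] -> d [ 0.2 -0.7  0.2] turn -0.001 rows 0.0 F [-0.2 -0.2 -4.2] open 0.161 t 28.1
262.36218903588184 [(450, np.float64(6.1)), (490, np.float64(5.7)), (530, np.float64(4.1)), (570, np.float64(4.9)), (610, np.float64(2.6)), (650, np.float64(4.3))] [427.0359872  701.04843598]
side wall [-0.01357657 11.81401323] 4.211131697139349
450 bottom z 151.2 500 bottom z 151.6 600 bottom z 150.6 650 bottom z 150.5 262.5383420532319 [(450, np.float64(6.4)), (490, np.float64(6.4)), (530, np.float64(2.7)), (570, np.float64(1.9)), (610, np.float64(1.3)), (650, np.float64(1.6))] [424.76499062 698.127946  ]
side wall [-0.01371718 10.47888163] 2.7972629824642365
450 bottom z 151.6 500 bottom z 150.9 600 bottom z 152.6 650 bottom z 151.1
```

```bash
python3 -m handwheel '[[0,0,8,0,0],[0,0,16,0,0],[0,0,24,0,0],[0,0,32,0,0],[0,0,40,0,0]]'
python3 -m handwheel '[[0,0,10,0,0],[0,0,20,0,0],[0,0,30,0,0],[0,0,40,0,0],[0,0,50,0,0]]'
python3 -m handwheel '[[0,0,6,0,0],[0,0,11,0,0],[0,0,16,0,0],[0,0,20,0,0],[0,0,20,0,0]]'
```

```text
t: 28.62
eef_pos: [563.8, -54.3, 234.2]
tcp_rot: [-3.142, 0.001, -0.012]
ft_force: [1.5, -0.5, -4.5]
opening: 0.159
grip_force: 30.0
t: 29.03
eef_pos: [563.9, -54.3, 184.2]
tcp_rot: [3.142, 0.0, -0.012]
ft_force: [0.5, 0.3, -4.0]
opening: 0.162
grip_force: 30.0
t: 29.45
eef_pos: [563.8, -54.3, 164.7]
tcp_rot: [-3.142, 0.001, -0.012]
ft_force: [0.6, -0.5, -5.1]
opening: 0.159
grip_force: 30.0
```

Bottom edge is now ~40 mm up and clear of everything; lowering slowly with force checks.

```bash
python3 -m handwheel '[[0,0,5,0,0],[0,0,10,0,0],[0,0,15,0,0],[0,0,20,0,0],[0,0,20,0,0]]'
python3 -m handwheel '[[0,0,1.5,0,0],[0,0,3,0,0],[0,0,4.5,0,0],[0,0,5.5,0,0],[0,0,5.5,0,0]]'
python3 -m handwheel '[[0,0,0.5,0,0],[0,0,1,0,0],[0,0,1.5,0,0],[0,0,1.5,0,0]]'
```

```text
t: 29.87
eef_pos: [563.5, -54.2, 144.2]
tcp_rot: [-3.141, 0.002, -0.012]
ft_force: [0.0, -0.0, -5.2]
opening: 0.159
grip_force: 30.0
t: 30.28
eef_pos: [563.9, -54.3, 139.7]
tcp_rot: [3.142, 0.0, -0.012]
ft_force: [0.5, -0.2, -4.6]
opening: 0.159
grip_force: 30.0
t: 30.62
eef_pos: [564.0, -54.3, 138.3]
tcp_rot: [3.142, -0.0, -0.012]
ft_force: [0.0, 1.1, -4.5]
opening: 0.161
grip_force: 30.0
```

```bash
python3 -m handwheel '[[0,0,0.5,0,0],[0,0,1,0,0],[0,0,1,0,0],[0,0,1,0,0]]'
python3 -m handwheel '[[0,0,0.4,0,0],[0,0,0.8,0,0],[0,0,0.8,0,0],[0,0,0.8,0,0]]'
```

```text
t: 30.95
eef_pos: [564.0, -54.3, 137.3]
tcp_rot: [3.141, 0.0, -0.012]
ft_force: [0.3, -0.0, -4.3]
opening: 0.159
grip_force: 30.0
t: 31.28
eef_pos: [564.0, -54.6, 137.0]
tcp_rot: [3.141, -0.001, -0.012]
ft_force: [-2.9, -3.2, 3.7]
opening: 0.162
grip_force: 30.0
```

```bash
python3 -m handwheel '[[0,0,0,0,0.4],[0,0,0,0,0.5],[0,0,0,0,0.5],[0,0,0,0,0.5],[0,0,0,0,0.5]]'
python3 -m handwheel '[[0,0,-5,0,0.5],[0,0,-20,0,0.5],[0,0,-50,0,0.5],[0,0,-85,0,0.5],[0,0,-120,0,0.5]]'
python3 -m handwheel '[[-30,0,-10,0,0.5],[-60,0,-10,0,0.5],[-60,0,-10,0,0.5]]'
python3 - <<'E'
from h import *
for n in('side','scene'):
    p,d,i=cap(n);P=cloud(d,i).reshape(-1,3);P=P[d.ravel()>0]
    Q=P[(P[:,0]>400)&(P[:,0]<730)&(P[:,1]<40)&(P[:,1]>-150)]
    T=Q[abs(Q[:,2]-124)<6]
    print([(x,np.median(T[(abs(T[:,0]-x)<15)&(T[:,1]<0)&(T[:,1]>-40)][:,2]).round(1)) for x in range(450,690,40)],np.percentile(T[:,0],[.5,99.5]),[T[abs(T[:,0]-x)<8][:,1].max().round(1) for x in (450,550,650)])
    if n=='side':cv2.imwrite('pics/s4.png',cv2.resize(p[50:290,120:440,::-1],(800,600)))
E
```

```text
t: 31.7
eef_pos: [564.1, -54.2, 136.5]
tcp_rot: [-3.142, -0.0, -0.012]
ft_force: [0.5, -0.1, 0.5]
opening: 0.448
grip_force: 0.0
t: 32.12
eef_pos: [563.6, -54.2, 258.0]
tcp_rot: [-3.141, 0.001, -0.012]
ft_force: [0.3, 0.7, -0.3]
opening: 0.502
grip_force: 0.0
t: 32.37
eef_pos: [500.3, -53.1, 267.9]
tcp_rot: [3.141, -0.0, -0.012]
ft_force: [1.5, -0.1, 0.2]
opening: 0.501
grip_force: 0.0
[(450, np.float64(124.0)), (490, np.float64(124.6)), (530, np.float64(124.4)), (570, np.float64(124.4)), (610, np.float64(124.5)), (650, np.float64(124.3))] [427.34099191 700.63449198] [np.float64(7.1), np.float64(5.8), np.float64(3.9)]
[(450, np.float64(124.5)), (490, np.float64(124.7)), (530, np.float64(124.6)), (570, np.float64(124.6)), (610, np.float64(124.5)), (650, np.float64(124.7))] [424.7101688 699.4932133] [np.float64(4.8), np.float64(5.7), np.float64(3.3)]
```

View pics/s4.png

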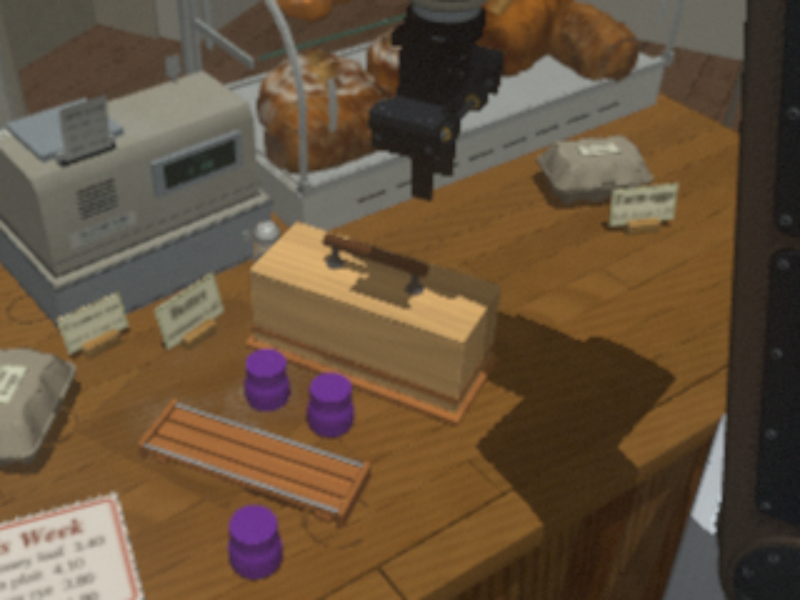

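The cover sits level at 124.5 mm (112 + 12) inside the flange (picture ~(370,320)). The shaker, card and purple jars are untouched.

```bash
python3 -m handwheel '[[0,0,0,0,0.5],[0,0,0,0,0.5],[0,0,0,0,0.5]]'; python3 -c "from h import *;print(job_done())"
```

```text
t: 32.72
eef_pos: [504.5, -53.6, 266.1]
tcp_rot: [-3.142, 0.001, -0.012]
ft_force: [0.2, -0.1, -0.4]
opening: 0.501
grip_force: 0.0
the job is handed in; nothing more can be done
None
```

The job is handed in at 32.7 s: all three jars stand upright in their own pockets with caps level, the cover is seated level on the flange (its top measured at 124.5 mm against 124 mm expected), and the card and shaker were not touched.

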